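# Hang a keyhole hook bracket on a shelf stud

## Task

Hang the dark steel hook bracket on the stud of the shelf's end panel: pass the round part of its keyhole over the stud's head until the plate lies flat, then push it down until the stud is at the very top of the narrow slot and the latch pin springs out above the plate, and let go. Nobody measured how high the stud is clamped and its head grips the plate, so find and seat it gently by feel, without forcing. Leave the bottle, the screw cap and the carton where they are.

Things in the scene. Friction and masses are not known exactly. Their poses are not given: they have to be found in the camera images.
- bracket: Loose dark steel hook bracket, 0.22 to 0.35 kg, standing upright. Back plate 70 (y) x 140 (z) x 4 mm (x -4 to 0). From its middle a flat arm 12 mm wide (y) runs forward: 60 mm high near the plate, 118 mm high from x = -36 to -94 mm, then an upturned nose (x -93 to -103, 130 mm high). Origin: middle of the plate's lower edge on its flat back face, which goes against the rail. z up, -x along the arm.
- bracket_grip (a point): Where to hold the bracket: middle of the arm's 12 mm width (y), 62 mm in front of the plate's back face, 100 mm above the bracket's lower edge (level with the hole's centre), 18 mm below the arm's top edge. A hard push on the plate far from this height tips the bracket in the grip. Axes as the bracket's.
- bracket_hole (a point): Centre of the keyhole's round part (21 mm across) on the plate's back face, 100 mm above the bracket's lower edge. The narrow slot, 11 mm wide, runs straight up from it. Axes as the bracket's.
- bracket_seat (a point): Point in the narrow slot, on the plate's back face, 16 mm above the centre of the round part, where the stud's axis lies when the slot's upper end rests on the stud. From the hole over the head to home the bracket thus goes down 16 mm. Axes as the bracket's.
- panel: Fixed upright end panel of a small grey shelf, 300 mm wide, 238 mm high. Origin: middle of its lower edge on its front face; -x points out of the front face, y along the panel, z up. The shelf extends 190 mm behind it.
- rail: Fixed upright metal rail, 50 mm wide, 212 mm high, on the panel (4 mm proud). Origin: middle of its lower edge on its front face; -x points out of it, z up. Steel stud on its centre line, clamped 137 to 187 mm above the table (height differs each time, not measured): shank 8 mm across, head 17 mm across, top 10 mm off the rail. Latch pin: 8 mm across, 6.5 mm proud, 30 mm above the stud's axis.
- rail_mid (a point): Point on the rail's front face and centre line, 162 mm above the table: the middle of the range of heights in which the stud's axis may lie (up to 25 mm above or below this point, exactly on it sideways). -x points out of the rail along the stud, z up, y across the rail.
- latch (a joint): How far the sprung latch pin is pushed in, in m: 0 when out, about 0.0065 when the plate lies flat over it (about 2 N). The plate covers it while the hole is over the stud; when the bracket is fully home its top edge has just passed below the pin, which springs out and keeps the bracket from lifting.
- stud_head (a joint): The stud's head is sprung towards the rail; this is how far it is pulled out, in m: 0 at rest, 0.0003 to 0.002 with the narrow slot under it. Its conical underside is lifted by the 4 mm plate as that slides down, and grips it: the push down takes 3 to 15 N and the bracket's own weight will not do it.
- bottle: grey plastic bottle, 60 mm across, 170 mm tall, standing; bystander, origin at the centre of its underside
- screwcap: black screw cap of a canister, 68 mm across, 28 mm high, lying flat; bystander, origin at the centre of its underside
- tiebox: small brown cardboard box, 100 x 70 x 45 mm; bystander, origin at the centre of its underside
Mind the look-alikes: they are no part of the job. What is meant by the bracket is not green, and is the larger of those in its own colour.

How it is judged:
On the way, in this order (a step that is already met when the one before it is completed fails the run):
1. the bracket is lifted clear of the table (height (world z) of bracket_grip above 0.125 m), for 0.1 s.
2. the stud's head is through the round part of the keyhole and the plate lies flat over the latch pin (x of bracket_hole in the frame of rail_mid between -0.0035 and 0.003 m and y of bracket_hole in the frame of rail_mid between -0.005 and 0.005 m and z of bracket_hole in the frame of rail_mid between -0.031 and 0.031 m and value of joint latch above 0.003 m), for 0.05 s.
At the end, for the whole second after the job is handed in: The bracket hangs released and at rest: plate flat on the rail (3 mm), centred on it (4 mm), its seat point within 29 mm of rail_mid in height, upright (4 degrees) and so far down that the latch pin has sprung out above it (pushed in under 1.5 mm) (x of bracket_seat in the frame of rail_mid between -0.0035 and 0.003 m and y of bracket_seat in the frame of rail_mid between -0.004 and 0.004 m and z of bracket_seat in the frame of rail_mid between -0.029 and 0.029 m and angle between bracket's own z axis and vertical below 0.07 rad and value of joint latch below 0.0015 m and linear speed of bracket below 0.01 m/s); the robot touches nothing.
It fails at once if the bracket is forced against the rail or its stud (over 50 N in all, of which the head's own spring makes up to 20) (contact force between bracket and rail above 50 N).
It fails at once if the bracket is forced against the panel (over 40 N) (contact force between bracket and panel above 40 N).
It fails at once if the bottle is moved by more than 20 mm (distance of bottle from where it was at the start of the episode above 0.02 m).
It fails at once if the screw cap is moved by more than 20 mm (distance of screwcap from where it was at the start of the episode above 0.02 m).
It fails at once if the carton is moved by more than 20 mm (distance of tiebox from where it was at the start of the episode above 0.02 m).
It also fails if it takes over 72 s, if anything falls off the work surface, if the arm or the gripper's body presses on something with over 40 N, if the wrist force passes 120 N, or if a joint passes its speed limit or range.

## Robot

A 7-joint arm with a two-finger parallel gripper is mounted at the origin on the work surface. World frame = base frame: x ahead of the robot, y to its left, z up, the work surface at z = 0. Lengths are in m, angles in rad, forces in N, time in s.
With the tool pointing down it reaches from about 0.425 to 0.925 m from the base axis. Payload 6.8 kg.
Tool frame: the origin (TCP) lies midway between the tips of the shut fingers; the grasp point (between the pads) lies bot.grip_point_offset behind it (bot.grip_point_offset is the distance from the TCP to the grasp point, in m); z points along the fingers, y is the line along which they close (so a half turn about z gives the same grasp; the last joint's range is limited). The gripper opens to 85 mm and grips with 20 to 120 N. Pads are 22 mm wide; open, the fingers measure 114 mm over their backs; the gripper's body (76 mm by 85 mm) begins 54 mm behind the grasp point. The pads swing forward as they close: fully open they stand 13 mm farther back than shut.
Start: joints at [1.164, 0.477, 0.022, 1.555, -0.011, 1.109, -0.083], TCP at [0.199, -0.645, 0.231] pointing down, gripper open.
Joint ranges: [-2.96, 2.96], [-0.34, 2.1], [-1.41, 1.46], [0.24, 2.44], [-1.37, 4.51], [0.17, 1.92], [-2.96, 2.96]. Speed limits (rad/s): [2.39, 2.39, 3.14, 3.14, 3.14, 3.14, 3.14].

## Interface

Orientations are given as a unit quaternion [w, x, y, z].
In Python, from station import get_obs, cams, job, bot gives the robot as it stands.
- The arm moves only by the tool arm_command, never from a script. Its argument "rows" is a list that holds one entry, the list of rows, each a list of 5 numbers: the finger opening in mm, from 0 to 85.4, then the shift along the world's x, y, z in units of 60 mm (1.0 is 60 mm), then the turn about the world's z in units of 0.08 rad (1.0 is 0.08 rad). In form: [[[grip, x, y, z, turn], ...]]. A call has exactly 10 rows; each row shifts and turns the commanded pose from where the row before left it; what a row does not reach is not made up. A row lasts 1/8 s, in which the tool goes at most 62.5 mm and 10.7 degrees, less where a joint would pass 70% of its speed; a pose out of reach is approached as far as the arm can. A call with a number of a shift or a turn outside -1 to 1 is refused whole. A call with a gripper value outside its range is refused whole. The fingers move at their own pace and stop on an object; "newtons" is the grip in N (left out, the last holds). Time passes only in rows, so rows that do not move let the fingers close, or fill a call up. It gives the time, the measured TCP pose, the force, the opening and the grip force at its end, in the units of the state.
- get_obs(): the state, without advancing time (a new reading comes with each control period).
- cams.read_camera(name): name is "side" or "top"; returns the picture (384x512x3 uint8, red, green, blue); there is no depth.
- cams.camera_params(name): a dict with "K" (3x3 intrinsics, pixels), "extrinsics" (4x4, takes a point from camera to world coordinates). Camera axes: x right, y down, z forward; pixel columns grow to the right and rows downward; lengths in m; the calibration is good to about 2 mm. A picture is of the moment at which its call begins. camera_params takes no time and is no camera call.
- job.hand_in(): hands the job in; it is judged then, once.
The state is a dict: "t": time; "q": joint angles; "joint_vel": joint speeds; "joint_torque": joint torques, N m; "eef_pos": TCP position; "tool_rot": TCP orientation; "contact_force": force on the tool from outside, world axes, zero at the start; "torque": the same for the moment, N m; "gripper_width": opening from 0.0 (shut) to 1.0 (fully open); "grasp_force": force on a finger pad.
Only numpy, scipy, OpenCV 4.12 (cv2) and the standard library are available. Lean on these libraries where they do the work, as an engineer would, in place of code of your own. Each camera call takes 0.05 s, during which the arm holds its last target. There are 200 camera calls.

## Working session

There is one attempt and no reset: what is moved stays moved. The work goes in short steps, Python scripts to look and compute and a tool call to move; the robot and the scene stay as the last step left them, time stands still between calls to the robot, and variables do not carry over. Pictures are saved under pics/ and viewed, at most 10 in all, crops included, and the job is handed in when it is done.

Besides the shell and the picture viewer there is one more tool, called after "Emit:" as name([rows], argument=value, ...), one row to a line, values as JSON. arm_command: Moves the arm, as the interface text tells. Its arguments: {"type":"object","properties":{"rows":{"type":"array"},"newtons":{"type":"number"}},"required":["rows"]}

```bash
mkdir -p pics
python3 - <<'E'
from station import get_obs,cams,job,bot
import cv2,numpy as np
o=get_obs()
for k,v in o.items(): print(k,np.round(v,3))
print(bot.grip_point_offset)
for n in("side","top"):
    im=cams.read_camera(n); cv2.imwrite(f"pics/{n}0.png",im[:,:,::-1])
    p=cams.camera_params(n); print(n,np.round(p["K"],1).tolist(),np.round(p["extrinsics"],3).tolist())
E
```

```text
t 0.0
q [ 1.164  0.478  0.022  1.556 -0.011  1.109 -0.083]
joint_vel [ 0.001 -0.002 -0.     0.    -0.001 -0.     0.001]
joint_torque [-0.0000e+00 -5.9645e+01  1.6080e+00 -2.8120e+01  1.3000e-02  1.0000e-02
 -0.0000e+00]
eef_pos [ 0.198 -0.645  0.23 ]
tool_rot [-0.001  0.989  0.149 -0.   ]
contact_force [-0.255 -0.039  0.611]
torque [-0.074 -0.003 -0.043]
grasp_force 0.0
gripper_width 0.999
0.0187
side [[408.9, 0.0, 255.7], [0.0, 408.9, 200.1], [0.0, 0.0, 1.0]] [[-0.978, -0.132, 0.162, 0.423], [-0.209, 0.593, -0.778, 0.808], [0.007, -0.794, -0.608, 0.714], [0.0, 0.0, 0.0, 1.0]]
top [[487.8, 0.0, 256.2], [0.0, 487.8, 191.2], [0.0, 0.0, 1.0]] [[0.0, -0.986, 0.164, 0.347], [-1.0, -0.0, 0.002, 0.077], [-0.002, -0.164, -0.986, 1.402], [0.0, 0.0, 0.0, 1.0]]
```

View pics/side0.png

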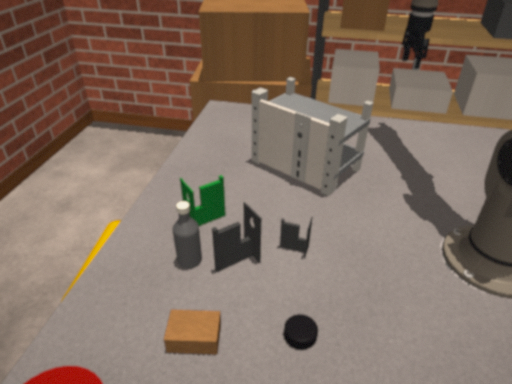

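View pics/top0.png

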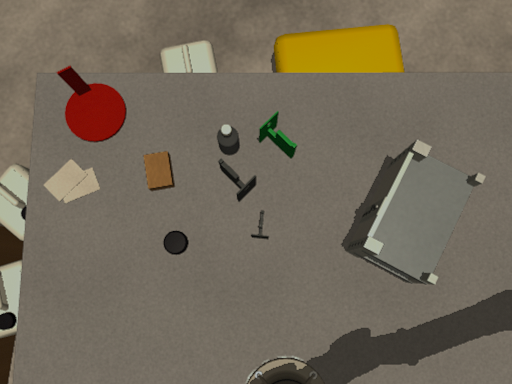

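Candidates: large dark bracket (side 238,240; top 240,180), small dark one (side 296,236; top 261,228) and the green one (side 205,200; top 278,135). I choose the large dark one and check it close up. The shelf is at top (410,215), with its stud panel facing left in that picture.

Run:
```python
import cv2,numpy as np
s=cv2.imread("pics/side0.png");t=cv2.imread("pics/top0.png")
def c(im,x,y,w,h,f): return cv2.resize(im[y:y+h,x:x+w],None,fx=f,fy=f,interpolation=cv2.INTER_CUBIC)
a=c(s,200,195,66,80,6);b=c(t,210,150,66,80,6)
d=c(s,245,75,132,100,3);e=c(t,330,130,132,100,3)
cv2.imwrite("pics/crop1.png",cv2.resize(np.vstack([np.hstack([a,b])]),None,fx=1,fy=1))
cv2.imwrite("pics/crop2.png",np.hstack([d,e]))
```

```text
(no output)
```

View pics/crop1.png

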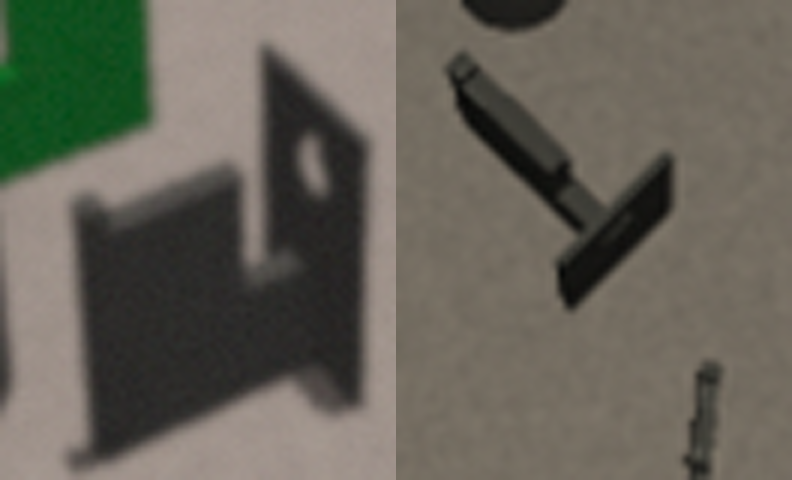

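View pics/crop2.png

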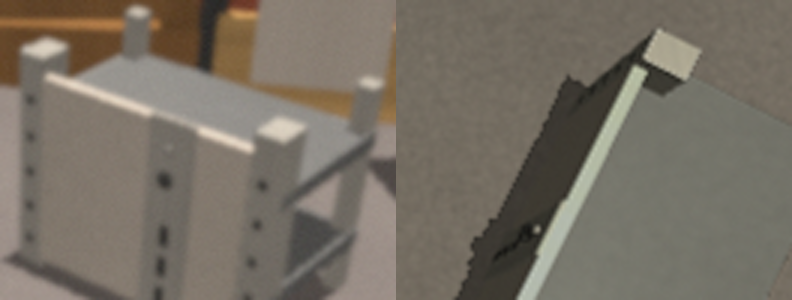

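The crop confirms the large bracket: keyhole plate, arm pointing up-left in the top view. The rail carries a dark stud head at about side (300,135) and a latch pin at about (301,124). Next I fit poses.

```bash
cat > h.py <<'E'
import numpy as np, cv2
from station import cams
P={n:cams.camera_params(n) for n in("side","top")}
def proj(n,X):
    E=np.linalg.inv(np.array(P[n]["extrinsics"]));c=(np.atleast_2d(X)@E[:3,:3].T+E[:3,3])@np.array(P[n]["K"]).T
    return c[:,:2]/c[:,2:]
def ray(n,uv):
    E=np.array(P[n]["extrinsics"]);d=E[:3,:3]@np.linalg.inv(P[n]["K"])@[*uv,1.];return E[:3,3],d
def onplane(n,uv,nrm,c):
    o,d=ray(n,uv);return o+d*(c-nrm@o)/(nrm@d)
def pose(p):
    c,s=np.cos(p[2]),np.sin(p[2]);return np.array([[c,-s,0],[s,c,0],[0,0,1]])
E
python3 - <<'E'
from h import *
from scipy.optimize import least_squares
f=6
obs=[("top",(161,264),(-.002,-.035,.14)),("top",(273,156),(-.002,.035,.14)),("top",(175,308),(0,-.035,0)),("top",(67,68),(-.098,0,.13)),("top",(166,167),(-.036,0,.118)),
("side",(265,45),(-.002,.035,.14)),("side",(367,140),(-.002,-.035,.14)),("side",(360,405),(-.002,-.035,0)),("side",(85,200),(-.098,0,.13)),("side",(235,168),(-.036,0,.118))]
off={"top":(210,150),"side":(200,195)}
def res(p):
    R=pose(p);r=[]
    for n,uv,X in obs:
        u=np.array(uv)/f+off[n]-.4; r.append(proj(n,R@X+[p[0],p[1],0])[0]-u)
    return np.ravel(r)
s=min((least_squares(res,[.6,.1,a],loss="soft_l1") for a in(-2.3,.8,2.3,-.8)),key=lambda s:s.cost)
print("bracket",s.x,np.degrees(s.x[2]));print(np.round(res(s.x).reshape(-1,2),1).tolist())
g=pose(s.x)@[-.062,0,.1]+[s.x[0],s.x[1],0];print("grip",g)
# panel strip top view
t=cv2.imread("pics/top0.png").astype(float).sum(2)/3
for r in range(150,246,6):
    row=t[r,355:420];g_=np.diff(row);i=g_.argmax();print(r,355+i+.5,int(g_[i]),end=" | ")
sd=cv2.imread("pics/side0.png").astype(float).sum(2)/3
print()
for c in range(262,330,4):
    col=sd[85:150,c]; g_=np.diff(col);print(c,85+g_.argmax()+.5,85+g_.argmin()+.5,int(g_.max()),int(g_.min()),end=" | ")
print()
for r in range(118,172,4): print(r,sd[r,288:316].astype(int).tolist())
E
```

```text
bracket [ 0.57515245  0.10578347 -2.35576871] -134.97560462503506
[[-0.4, -0.4], [-0.2, -1.0], [-0.2, 0.4], [-0.5, -1.4], [-0.5, -0.9], [0.3, -1.0], [0.1, -0.4], [0.4, 0.3], [1.0, -0.3], [0.7, -0.7]]
grip [0.6189744  0.14964275 0.1       ]
150 413.5 48 | 156 406.5 64 | 162 403.5 64 | 168 400.5 63 | 174 397.5 65 | 180 394.5 64 | 186 391.5 65 | 192 388.5 63 | 198 384.5 61 | 204 381.5 62 | 210 378.5 62 | 216 376.5 65 | 222 373.5 66 | 228 370.5 65 | 234 367.5 65 | 240 365.5 74 | 
262 87.5 93.5 46 -33 | 266 100.5 103.5 40 -35 | 270 100.5 104.5 36 -37 | 274 97.5 106.5 31 -33 | 278 95.5 107.5 29 -35 | 282 93.5 109.5 28 -38 | 286 107.5 110.5 25 -37 | 290 108.5 111.5 25 -35 | 294 110.5 113.5 23 -35 | 298 93.5 113.5 24 -29 | 302 94.5 114.5 25 -25 | 306 96.5 116.5 26 -24 | 310 97.5 119.5 30 -18 | 314 98.5 120.5 29 -39 | 318 118.5 121.5 29 -36 | 322 119.5 123.5 26 -37 | 326 121.5 124.5 28 -36 | 
118 [120, 120, 122, 119, 121, 119, 115, 110, 105, 107, 106, 108, 107, 107, 105, 106, 107, 109, 108, 113, 123, 133, 157, 188, 207, 207, 203, 195]
122 [120, 120, 120, 122, 119, 119, 115, 109, 109, 107, 107
[... 1092 characters left out ...]
[119, 119, 120, 120, 112, 107, 104, 105, 100, 88, 66, 51, 65, 91, 103, 104, 101, 104, 104, 111, 115, 119, 118, 118, 119, 120, 120, 121]
158 [120, 120, 120, 114, 110, 105, 105, 106, 103, 104, 100, 97, 100, 102, 104, 103, 102, 105, 104, 112, 117, 121, 118, 121, 119, 120, 120, 117]
162 [122, 123, 120, 113, 109, 108, 104, 106, 96, 76, 56, 65, 88, 102, 103, 105, 103, 106, 107, 112, 117, 119, 121, 119, 118, 118, 121, 119]
166 [124, 118, 121, 114, 109, 106, 107, 104, 95, 81, 72, 78, 94, 105, 105, 104, 103, 105, 112, 117, 120, 118, 120, 119, 116, 120, 120, 121]
170 [124, 120, 118, 113, 109, 108, 104, 105, 94, 88, 90, 98, 106, 107, 105, 103, 106, 110, 114, 120, 120, 117, 118, 120, 121, 120, 122, 122]
```

Run:
```python
from h import *
from scipy.optimize import least_squares
t=cv2.imread("pics/top0.png").astype(float).sum(2)/3
sd=cv2.imread("pics/side0.png").astype(float).sum(2)/3
nz=np.array([0,0,1.])
# top: subpixel left edge at half level
def cross(row,x0,lev):
    i=np.where((row[:-1]<lev)&(row[1:]>=lev))[0][0];return x0+i+(lev-row[i])/(row[i+1]-row[i])
pts=[];rl=[]
for r in range(154,241):
    x0=int(484.5-.5*r)-6; row=t[r,x0:x0+14]; i=np.diff(row).argmax(); lev=(row[max(i-2,0)]+row[min(i+2,13)])/2
    x=cross(row,x0,lev); p=onplane("top",(x,r),nz,.238);pts.append(p[:2]);rl.append(r)
pts=np.array(pts);rl=np.array(rl)
m=(rl<190)|(rl>225)
vx,vy,x0,y0=cv2.fitLine(pts[m].astype(np.float32),cv2.DIST_HUBER,0,.01,.01).ravel()
n=np.array([-vy,vx]); n*=np.sign(n[0])*1  # normal
if n@( -np.array([x0,y0]))>0 and False: n=-n
d=(pts-[x0,y0])@n
# side strip front edge for check
q=[]
for c in list(range(266,292,2))+list(range(314,328,2)):
    r0=int(103.5+(c-266)*.35)-5; col=sd[r0:r0+12,c]; i=np.diff(col).argmin(); lev=(col[max(i-2,0)]+col[min(i+2,11)])/2
    q.append(onplane("side",(c,cross(-col,r0,-lev)),nz,.238)[:2])
q=np.array(q); a,b,c0,d0=cv2.fitLine(q.astype(np.float32),cv2.DIST_HUBER,0,.01,.01).ravel()
print("top line",x0,y0,"dir",np.degrees(np.arctan2(vy,vx))%180,"side dir",np.degrees(np.arctan2(b,a))%180, "side off mm",np.round(1e3*(q-[x0,y0])@n,1))
s=(pts-[x0,y0])@[vx,vy]
print("n",n,[(int(r),round(1e3*dd,1),round(1e3*ss)) for r,dd,ss in zip(rl,d,s)][32:76:2], s[0],s[-1])
# rail side edges side camera, rail plane guess: panel + 4mm toward outside
for off in (.004,-.004):
    N=np.array([*n,0]);C=n@[x0,y0]+off
    for r in (122,126,130,142,146):
        row=sd[r,286:316];lev=113.
        L=286+np.where(row<lev)[0][0];L=L-1+(sd[r,L-1]-lev)/(sd[r,L-1]-sd[r,L])
        R=286+np.where(row<lev)[0][-1];R=R+(lev-sd[r,R])/(sd[r,R+1]-sd[r,R])
        pl,pr=[onplane("side",(u,r),N,C) for u in(L,R)]
        w=lambda p:(p[:2]-[x0,y0])@[vx,vy]
        print(off,r,np.round([w(pl),w(pr),(w(pl)+w(pr))/2,pl[2],pr[2]],4))
    for off2 in(.010,):
        p=onplane("side",(299.5,135),N,C+np.sign(off)*off2);print("head",w(p),p)
        p=onplane("side",(301,124.3),N,C+np.sign(off)*.0065);print("pin",w(p),p)
    # dark centroid
cv2.imwrite("pics/rail.png",np.hstack([cv2.resize(cv2.convertScaleAbs(cv2.imread("pics/side0.png")[105:180,280:320],alpha=1.6,beta=-40),None,fx=8,fy=8,interpolation=cv2.INTER_NEAREST),cv2.resize(cv2.convertScaleAbs(cv2.imread("pics/top0.png")[185:235,350:400],alpha=1.8),None,fx=9,fy=12,interpolation=cv2.INTER_NEAREST)]))
```

```text
top line 0.5344414 -0.23824443 dir 151.76373 side dir 151.79987 side off mm [37.5 37.5 36.6 36.6 36.5 36.6 36.9 37.  37.  37.1 36.7 36.8 36.8 36.7
 36.7 36.3 36.8 36.6 37.1 37. ]
n [0.47310868 0.8810041 ] [(186, np.float64(0.0), 22), (188, np.float64(0.0), 16), (190, np.float64(0.0), 10), (192, np.float64(0.0), 5), (194, np.float64(0.0), -1), (196, np.float64(0.5), -6), (198, np.float64(2.5), -13), (200, np.float64(2.7), -19), (202, np.float64(2.7), -24), (204, np.float64(2.6), -30), (206, np.float64(12.2), -40), (208, np.float64(2.7), -41), (210, np.float64(2.6), -46), (212, np.float64(2.6), -52), (214, np.float64(2.0), -57), (216, np.float64(0.0), -61), (218, np.float64(0.0), -67), (220, np.float64(0.0), -72), (222, np.float64(0.0), -78), (224, np.float64(0.1), -83), (226, np.float64(0.1), -89), (228, np.float64(0.0), -94)] 0.11188330917997179 -0.12454047561788414
0.004 122 [-0.0061 -0.0575 -0.0318  0.1946  0.2115]
0.004 126 [-0.0054 -0.057  -0.0312  0.182   0.1994]
0.004 130 [-0.0052 -0.058  -0.0316  0.1694  0.1876]
0.004 142 [-0.0052 -0.0586 -0.0319  0.1308  0.1505]
0.004 146 [-0.0047 -0.0589 -0.0318  0.1174  0.1378]
head -0.03305028105102703 [ 0.5119475  -0.210274    0.16745637]
pin -0.03283736339493923 [ 0.5104792  -0.21345825  0.19889627]
-0.004 122 [-0.0007 -0.0525 -0.0266  0.1898  0.2068]
-0.004 126 [ 1.000e-04 -5.210e-02 -2.600e-02  1.771e-01  1.946e-01]
-0.004 130 [ 0.0003 -0.053  -0.0264  0.1644  0.1827]
-0.004 142 [ 0.0003 -0.0536 -0.0267  0.1254  0.1453]
-0.004 146 [ 0.0007 -0.054  -0.0266  0.1119  0.1325]
head -0.014703594442852616 [ 0.51486396 -0.24362209  0.14955011]
pin -0.01912823799851407 [ 0.51262171 -0.23844524  0.18629038]
```

View pics/rail.png

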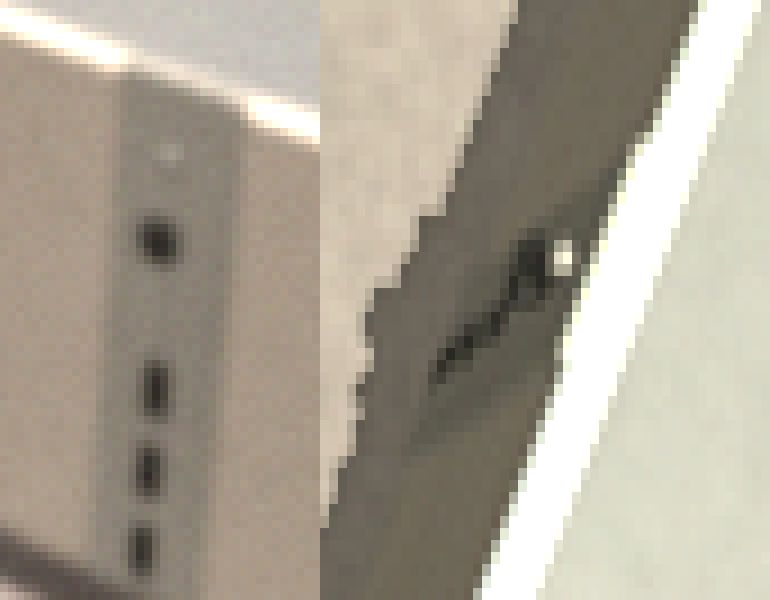

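Left: stud head (dark) at side (299.4,135.2), pin at (301,124.2), with slots below. The strip's height in the two views disagrees with 0.238, so I triangulate it instead of assuming it.

Run:
```python
from h import *
from scipy.optimize import brentq
t=cv2.imread("pics/top0.png").astype(float).sum(2)/3
sd=cv2.imread("pics/side0.png").astype(float).sum(2)/3
nz=np.array([0,0,1.])
def cross(row,x0,lev):
    i=np.where((row[:-1]<lev)&(row[1:]>=lev))[0][0];return x0+i+(lev-row[i])/(row[i+1]-row[i])
def lines(z):
    T=[];S=[]
    for r in list(range(156,190))+list(range(222,241)):
        x0=int(484.5-.5*r)-6; row=t[r,x0:x0+14]; i=np.diff(row).argmax(); T.append(onplane("top",(cross(row,x0,(row[max(i-2,0)]+row[min(i+2,13)])/2),r),nz,z)[:2])
    for c in list(range(266,292,2))+list(range(314,328,2)):
        r0=int(103.5+(c-266)*.35)-5; col=sd[r0:r0+12,c]; i=np.diff(col).argmin(); lev=(col[max(i-2,0)]+col[min(i+2,11)])/2
        S.append(onplane("side",(c,cross(-col,r0,-lev)),nz,z)[:2])
    f=lambda a:cv2.fitLine(np.array(a,np.float32),cv2.DIST_HUBER,0,.01,.01).ravel()
    return f(T),f(S)
def gap(z):
    a,b=lines(z);n=np.array([-a[1],a[0]]);n*=np.sign(n[1]);return n@(b[2:]-a[2:])
z=brentq(gap,.2,.3);a,b=lines(z)
v=np.array([a[0],a[1]]);n=np.array([-v[1],v[0]]);s=np.sign(n[1]);n*=s;p0=a[2:]
print("z",z,p0,"n",n,"yaw of -n deg",np.degrees(np.arctan2(-n[1],-n[0])))
N=np.array([*n,0]);C=n@p0+.004; w=lambda p:(p[:2]-p0)@v
for r in(122,126,130,142,146):
    row=sd[r,286:316];lev=113.
    L=286+np.where(row<lev)[0][0];L=L-1+(sd[r,L-1]-lev)/(sd[r,L-1]-sd[r,L])
    R=286+np.where(row<lev)[0][-1];R=R+(lev-sd[r,R])/(sd[r,R+1]-sd[r,R])
    pl,pr=[onplane("side",(u,r),N,C) for u in(L,R)];print(r,np.round([w(pl),w(pr),(w(pl)+w(pr))/2],4))
for nm,uv,o in(("head",(299.4,135.2),.01),("pin",(301,124.2),.0065)):
    p=onplane("side",uv,N,C+o);print(nm,w(p),p)
for nm,uv in(("left post foot",(258.,163.)),("right panel bottom",(327,188)),):
    print(nm,onplane("side",uv,N,C-.004))
# bracket-independent triangulation of pin from top (374.7,206.5) and side
A=[];B=[]
for cam,uv in(("top",(377.0,206.2)),("side",(301,124.2))):
    o,d=ray(cam,uv);d/=np.linalg.norm(d);M=np.eye(3)-np.outer(d,d);A.append(M);B.append(M@o)
x=np.linalg.lstsq(np.vstack(A),np.hstack(B),rcond=None)[0];print("pin tri",x,"off face",n@(x[:2]-p0),w(x))
```

```text
z 0.21479026841311732 [ 0.578996   -0.26645482] n [0.47300142 0.8810617 ] yaw of -n deg -118.229294
122 [-0.0562 -0.1077 -0.0819]
126 [-0.0554 -0.1073 -0.0813]
130 [-0.0552 -0.1082 -0.0817]
142 [-0.0552 -0.1088 -0.082 ]
146 [-0.0548 -0.1092 -0.082 ]
head -0.08288966960393594 [ 0.51258711 -0.21491302  0.16430949]
pin -0.08293832568598582 [ 0.51088874 -0.21797372  0.19691946]
left post foot [ 6.47725699e-01 -3.03352621e-01 -3.21979414e-04]
right panel bottom [ 0.41735279 -0.17967602  0.02206283]
pin tri [ 0.51065972 -0.22245412  0.19458729] off face 0.006444173178324783 -0.08102087196259573
```

Emit:
arm_command([
  [[85,0,0,0.8,0],[85,0,0,0.8,0],[85,0,0,0.8,0],[85,0.64,0.54,0,0],[85,0.64,0.54,0,0],[85,0.64,0.54,0,0],[85,0.64,0.54,0,0],[85,0.64,0.54,0,0],[85,0.64,0.54,0,0],[85,0.64,0.54,0,0]],
], newtons=40)

```text
t: 1.35
eef_pos: [0.4684, -0.417, 0.3749]
tool_rot: [-0.0, 0.989, 0.149, -0.0]
contact_force: [0.1, -0.0, -0.2]
gripper_width: 0.996
grasp_force: 0.0
```

Run:
```python
from h import *
nz=np.array([0,0,1.])
print("bottle cap top, top cam z=.17:",onplane("top",(226.5,130),nz,.17),"side z=.17",onplane("side",(183,206),nz,.17), "base side",onplane("side",(188,263),nz,0))
```

```text
bottle cap top, top cam z=.17: [0.71421838 0.15660358 0.17      ] side z=.17 [0.71598414 0.16560133 0.17      ] base side [0.71961734 0.1709001  0.        ]
```

Emit:
arm_command([
  [[50,0.25,0.8,0,0.5],[50,0.25,0.8,0,0.5],[50,0.25,0.8,0,0.5],[50,0.25,0.8,0,0.5],[50,0.25,0.8,0,0.5],[50,0.25,0.8,0,0.5],[50,0.25,0.8,0,0.5],[50,0.25,0.8,0,0.5],[50,0.25,0.8,0,0.5],[50,0.25,0.8,0,0.5]],
])

```text
t: 2.6
eef_pos: [0.6176, 0.063, 0.3749]
tool_rot: [0.0, 0.939, 0.343, -0.0]
contact_force: [0.2, 0.9, 0.8]
gripper_width: 0.584
grasp_force: 0.0
```

Emit:
arm_command([
  [[50,0,0.75,-0.2,0.27],[50,0,0.7,-0.2,0.27],[50,0,0,-0.4,0.27],[50,0,0,-0.6,0.26],[50,0,0,-0.6,0],[50,0,0,-0.6,0],[50,0,0,-0.4,0],[50,0,0,0,0],[50,0,0,0,0],[50,0,0,0,0]],
])

```text
t: 3.85
eef_pos: [0.6183, 0.1491, 0.1968]
tool_rot: [0.0, 0.924, 0.382, 0.001]
contact_force: [0.4, -0.0, -0.0]
gripper_width: 0.583
grasp_force: 0.0
```

Run:
```python
from h import *
from station import get_obs
o=get_obs();print(o["t"],o["eef_pos"],o["tool_rot"],o["q"],o["gripper_width"])
a=cams.read_camera("side")[150:300,150:330,::-1];b=cams.read_camera("top")[100:230,190:320,::-1]
cv2.imwrite("pics/pre.png",np.hstack([cv2.resize(a,(432,360),interpolation=2),cv2.resize(b,(360,360),interpolation=2)]))
```

```text
3.85 [0.61827939 0.14905065 0.19680342] [1.37735837e-04 9.24089237e-01 3.82174945e-01 1.17191741e-03] [-1.15132874e-03  4.84539292e-01 -4.55927558e-01  1.66545119e+00
  2.39778643e-01  1.04493516e+00 -1.31868536e+00] 0.5831079142600756
```

View pics/pre.png

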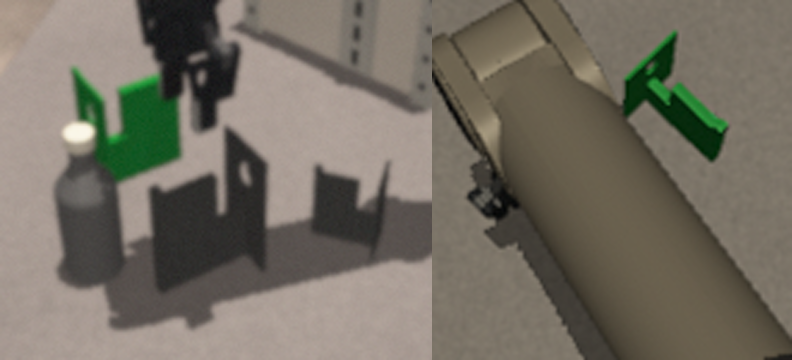

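Fingers (tips near crop 172,95 and 205,125) straddle a line above the arm's grip point; the bottle is clear. Descend and grip.

Emit:
arm_command([
  [[50,0.01,0.01,-0.4,0],[50,0,0,-0.4,0],[50,0,0,-0.4,0],[50,0,0,-0.4,0],[50,0,0,-0.2,0],[50,0,0,-0.13,0],[50,0,0,0,0],[30,0,0,0,0],[20,0,0,0,0],[20,0,0,0,0]],
])

```text
t: 5.2
eef_pos: [0.6183, 0.1493, 0.0799]
tool_rot: [0.0, 0.924, 0.382, 0.0]
contact_force: [-0.3, 0.6, -0.4]
gripper_width: 0.236
grasp_force: 0.0
```

Emit:
arm_command([
  [[10,0,0,0,0],[5,0,0,0,0],[0,0,0,0,0],[0,0,0,0,0],[0,0,0,0,0],[0,0,0,0,0],[0,0,0,0,0],[0,0,0,0,0],[0,0,0,0,0],[0,0,0,0,0]],
], newtons=80)

```text
t: 6.45
eef_pos: [0.6184, 0.1494, 0.0799]
tool_rot: [0.0, 0.924, 0.382, 0.0]
contact_force: [0.0, -0.4, 5.1]
gripper_width: 0.131
grasp_force: 78.1
```

Emit:
arm_command([
  [[0,0,0,0.2,0],[0,0,0,0.4,0],[0,0,0,0.6,0],[0,0,0,0.6,0],[0,0,0,0.6,0],[0,0,0,0.4,0],[0,-0.1,-0.4,0,0.4],[0,-0.1,-0.55,0,0.55],[0,-0.12,-0.6,0,0.55],[0,-0.12,-0.6,0,0.55]],
])

```text
t: 7.7
eef_pos: [0.5906, 0.019, 0.2471]
tool_rot: [-0.0, 0.889, 0.457, -0.001]
contact_force: [1.6, -0.6, -2.0]
gripper_width: 0.128
grasp_force: 78.0
```

Emit:
arm_command([
  [[0,-0.12,-0.6,0,0.55],[0,-0.12,-0.6,0,0.54],[0,-0.12,-0.6,0,0.54],[0,-0.07,-0.4,-0.2,0],[0,0,-0.1,-0.4,0],[0,0,0,-0.5,0],[0,0,0,-0.4,0],[0,0,0,-0.2,0],[0,0,0,0,0],[0,0,0,0,0]],
])

```text
t: 8.95
eef_pos: [0.5666, -0.1177, 0.1465]
tool_rot: [0.0, 0.858, 0.514, 0.001]
contact_force: [-0.3, 0.5, -2.6]
gripper_width: 0.13
grasp_force: 78.0
```

Run:
```python
from h import *
from station import get_obs
o=get_obs();print(o["t"],o["eef_pos"],o["tool_rot"],o["q"],o["contact_force"],o["torque"],o["gripper_width"])
a=cams.read_camera("side")[:,:,::-1];b=cams.read_camera("top")[:,:,::-1]
cv2.imwrite("pics/side1.png",a);cv2.imwrite("pics/top1.png",b)
cv2.imwrite("pics/near.png",np.hstack([cv2.resize(a[85:205,240:350],(440,480),interpolation=2),cv2.resize(b[150:270,315:405],(360,480),interpolation=2)]))
```

```text
8.95 [ 0.56657979 -0.11769873  0.14648987] [4.63899551e-04 8.58004393e-01 5.13641813e-01 5.77606273e-04] [ 0.43326799  0.44978142 -0.43178605  1.8476038   0.23593898  0.89302355
 -0.60136855] [-0.27506138  0.52290105 -2.60404466] [ 0.00562261 -0.0336464  -0.01254268] 0.1296594477256908
```

View pics/near.png

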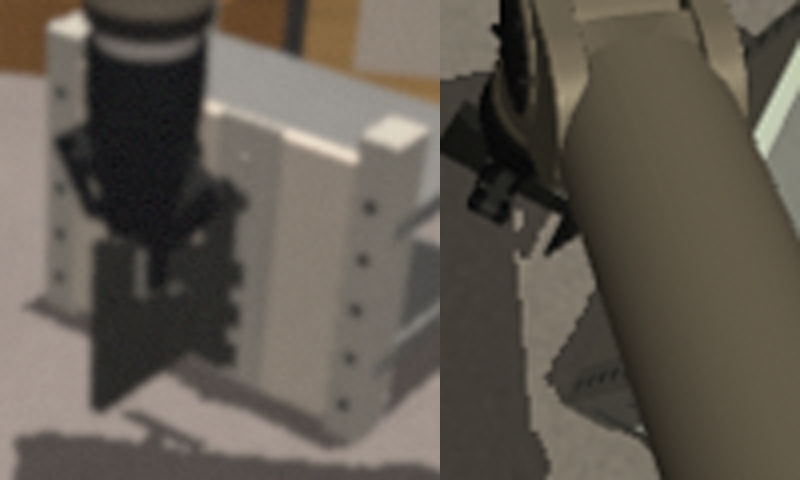

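Side crop: plate near-side edge at about side px x=299, lower corner (298.3,175.5), arm nose foot (263.8,187.5). I compare this with the predicted bracket pose.

Run:
```python
from h import *
T=np.array([.56658,-.1177,.1465]);yaw=2*np.arctan2(.51364,.858)-np.pi
print("yaw",np.degrees(yaw))
R=pose([0,0,yaw]);n=-R[:,0]
o=T-.0614*n;o[2]=T[2]-.0799
for nm,X in(("plate low near",(-.002,-.035,0)),("nose low",(-.103,0,0)),("plate top near",(-.002,-.035,.14)),("slotbase step",(-.036,0,.06))): print(nm,proj("side",R@X+o))
F=np.array([.5087,-.2241,.165]);N=np.array([.473,.881,0]);v=np.array([.881,-.473,0])
h=R@[0,0,.1]+o;print("hole rel: out",N@(h-F),"along",v@(h-F),"z",h[2]-F[2], "brackety dot v",R[:,1]@v)
```

```text
yaw -118.18647080514829
plate low near [[295.92442775 176.40174035]]
nose low [[263.66950268 187.47122455]]
plate top near [[299.47554021 132.01906517]]
slotbase step [[279.64605722 158.75053263]]
hole rel: out 0.05971903555330417 along 0.0007126910909099719 z 0.0015999999999999903 brackety dot v 0.9999446978289214
```

Emit:
arm_command([
  [[0,-0.1,-0.2,-0.025,0],[0,-0.1,-0.2,0,0],[0,-0.1,-0.15,0,0],[0,-0.07,-0.115,0,0],[0,0,0,0,0],[0,0,0,0,0],[0,0,0,0,0],[0,0,0,0,0],[0,0,0,0,0],[0,0,0,0,0]],
])

```text
t: 10.3
eef_pos: [0.5437, -0.1575, 0.144]
tool_rot: [-0.0, 0.858, 0.514, 0.0]
contact_force: [-0.1, -0.5, -3.2]
gripper_width: 0.128
grasp_force: 78.1
```

Emit:
arm_command([
  [[0,-0.008,-0.015,0,0],[0,-0.008,-0.015,0,0],[0,-0.008,-0.015,0,0],[0,-0.008,-0.015,0,0],[0,-0.004,-0.007,0,0],[0,-0.004,-0.007,0,0],[0,-0.004,-0.007,0,0],[0,0,0,0,0],[0,0,0,0,0],[0,0,0,0,0]],
])

```text
t: 11.55
eef_pos: [0.5411, -0.1624, 0.144]
tool_rot: [-0.0, 0.858, 0.514, -0.0]
contact_force: [0.5, 0.7, -3.7]
gripper_width: 0.133
grasp_force: 78.1
```

Emit:
arm_command([
  [[0,-0.004,-0.007,0,0],[0,-0.004,-0.007,0,0],[0,-0.004,-0.007,0,0],[0,-0.004,-0.007,0,0],[0,0,0,0,0],[0,0,0,0,0],[0,0,0,0,0],[0,0,0,0,0],[0,0,0,0,0],[0,0,0,0,0]],
])

```text
t: 12.8
eef_pos: [0.5401, -0.1641, 0.144]
tool_rot: [0.0, 0.858, 0.514, 0.0]
contact_force: [-0.2, 0.3, -3.4]
gripper_width: 0.132
grasp_force: 78.1
```

Emit:
arm_command([
  [[0,-0.004,-0.007,0,0],[0,-0.004,-0.007,0,0],[0,-0.004,-0.007,0,0],[0,-0.004,-0.007,0,0],[0,0,0,0,0],[0,0,0,0,0],[0,0,0,0,0],[0,0,0,0,0],[0,0,0,0,0],[0,0,0,0,0]],
])

```text
t: 14.05
eef_pos: [0.5392, -0.1658, 0.144]
tool_rot: [0.0, 0.858, 0.514, 0.0]
contact_force: [0.6, 1.7, -2.8]
gripper_width: 0.13
grasp_force: 78.1
```

Emit:
arm_command([
  [[0,-0.004,-0.007,0,0],[0,-0.004,-0.007,0,0],[0,0,0,0,0],[0,0,0,0,0],[0,0,0,0,0],[0,0,0,0,0],[0,0,0,0,0],[0,0,0,0,0],[0,0,0,0,0],[0,0,0,0,0]],
])

```text
t: 15.3
eef_pos: [0.5387, -0.1667, 0.144]
tool_rot: [0.0, 0.858, 0.514, 0.0]
contact_force: [1.4, 0.8, -3.1]
gripper_width: 0.128
grasp_force: 78.0
```

Emit:
arm_command([
  [[0,-0.004,-0.007,0,0],[0,-0.004,-0.007,0,0],[0,-0.004,-0.007,0,0],[0,0,0,0,0],[0,0,0,0,0],[0,0,0,0,0],[0,0,0,0,0],[0,0,0,0,0],[0,0,0,0,0],[0,0,0,0,0]],
])

```text
t: 16.55
eef_pos: [0.538, -0.1679, 0.1441]
tool_rot: [0.0, 0.858, 0.514, 0.0]
contact_force: [2.4, 1.1, -2.9]
gripper_width: 0.13
grasp_force: 78.0
```

Emit:
arm_command([
  [[0,-0.004,-0.007,0,0],[0,-0.004,-0.007,0,0],[0,-0.004,-0.007,0,0],[0,0,0,0,0],[0,0,0,0,0],[0,0,0,0,0],[0,0,0,0,0],[0,0,0,0,0],[0,0,0,0,0],[0,0,0,0,0]],
])

```text
t: 17.8
eef_pos: [0.5372, -0.1692, 0.144]
tool_rot: [-0.0, 0.858, 0.514, 0.0]
contact_force: [0.0, 0.4, -3.4]
gripper_width: 0.133
grasp_force: 78.0
```

Emit:
arm_command([
  [[0,-0.004,-0.007,0,0],[0,-0.004,-0.007,0,0],[0,-0.004,-0.007,0,0],[0,0,0,0,0],[0,0,0,0,0],[0,0,0,0,0],[0,0,0,0,0],[0,0,0,0,0],[0,0,0,0,0],[0,0,0,0,0]],
])

```text
t: 19.05
eef_pos: [0.5371, -0.1693, 0.1441]
tool_rot: [-0.0, 0.858, 0.514, 0.001]
contact_force: [2.9, 5.3, -3.8]
gripper_width: 0.129
grasp_force: 78.0
```

Emit:
arm_command([
  [[0,0,0,-0.017,0],[0,0,0,-0.017,0],[0,0,0,-0.017,0],[0,0,0,-0.017,0],[0,0,0,0,0],[0,0,0,0,0],[0,0,0,0,0],[0,0,0,0,0],[0,0,0,0,0],[0,0,0,0,0]],
])

```text
t: 20.3
eef_pos: [0.5373, -0.1694, 0.1405]
tool_rot: [0.0, 0.858, 0.514, 0.001]
contact_force: [3.1, 3.6, -1.5]
gripper_width: 0.126
grasp_force: 78.5
```

Emit:
arm_command([
  [[0,0,0,-0.017,0],[0,0,0,-0.017,0],[0,0,0,-0.017,0],[0,0,0,-0.017,0],[0,0,0,0,0],[0,0,0,0,0],[0,0,0,0,0],[0,0,0,0,0],[0,0,0,0,0],[0,0,0,0,0]],
])

```text
t: 21.55
eef_pos: [0.5381, -0.1698, 0.137]
tool_rot: [0.001, 0.858, 0.514, 0.001]
contact_force: [2.7, 4.8, 2.6]
gripper_width: 0.131
grasp_force: 79.1
```

Emit:
arm_command([
  [[0,0.006,-0.003,-0.017,0],[0,0.006,-0.003,-0.017,0],[0,0,0,-0.017,0],[0,0,0,-0.017,0],[0,0,0,0,0],[0,0,0,0,0],[0,0,0,0,0],[0,0,0,0,0],[0,0,0,0,0],[0,0,0,0,0]],
])

```text
t: 22.8
eef_pos: [0.5383, -0.17, 0.1326]
tool_rot: [0.0, 0.858, 0.514, 0.001]
contact_force: [2.6, 5.4, 2.0]
gripper_width: 0.126
grasp_force: 79.1
```

Emit:
arm_command([
  [[0,0,0,-0.017,0],[0,0,0,-0.017,0],[0,0,0,-0.017,0],[0,0,0,0,0],[0,0,0,0,0],[0,0,0,0,0],[0,0,0,0,0],[0,0,0,0,0],[0,0,0,0,0],[0,0,0,0,0]],
])

```text
t: 24.05
eef_pos: [0.5384, -0.1701, 0.13]
tool_rot: [0.0, 0.858, 0.514, 0.001]
contact_force: [1.5, 4.6, 5.3]
gripper_width: 0.13
grasp_force: 79.5
```

Emit:
arm_command([
  [[0,0,0,-0.017,0],[0,0,0,-0.017,0],[0,0,0,0,0],[0,0,0,0,0],[0,0,0,0,0],[0,0,0,0,0],[0,0,0,0,0],[0,0,0,0,0],[0,0,0,0,0],[0,0,0,0,0]],
])

```text
t: 25.3
eef_pos: [0.5388, -0.1703, 0.1284]
tool_rot: [0.001, 0.858, 0.514, 0.001]
contact_force: [1.3, 5.0, 8.2]
gripper_width: 0.127
grasp_force: 80.0
```

Emit:
arm_command([
  [[0,0,0,-0.017,0],[0,0,0,0,0],[0,0,0,0,0],[0,0,0,0,0],[0,0,0,-0.008,0],[0,0,0,0,0],[0,0,0,0,0],[0,0,0,0,0],[0,0,0,0,0],[0,0,0,0,0]],
])

```text
t: 26.55
eef_pos: [0.5388, -0.1703, 0.128]
tool_rot: [0.001, 0.858, 0.513, 0.001]
contact_force: [-2.3, 5.9, 18.9]
gripper_width: 0.133
grasp_force: 81.3
```

Travel is 16.1 mm and the force rose sharply: it looks seated. Relieve the load and look.

Emit:
arm_command([
  [[0,0,0,0.017,0],[0,0,0,0.016,0],[0,0.004,0.007,0,0],[0,0.004,0.007,0,0],[0,0,0,0,0],[0,0,0,0,0],[0,0,0,0,0],[0,0,0,0,0],[0,0,0,0,0],[0,0,0,0,0]],
])

```text
t: 27.8
eef_pos: [0.5387, -0.1703, 0.1283]
tool_rot: [0.001, 0.858, 0.513, 0.001]
contact_force: [0.9, 3.1, 6.1]
gripper_width: 0.13
grasp_force: 79.5
```

Run:
```python
from h import *
a=cams.read_camera("side")[:,:,::-1]
cv2.imwrite("pics/seat.png",cv2.resize(a[95:185,260:340],(533,600),interpolation=2))
```

```text
(no output)
```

View pics/seat.png

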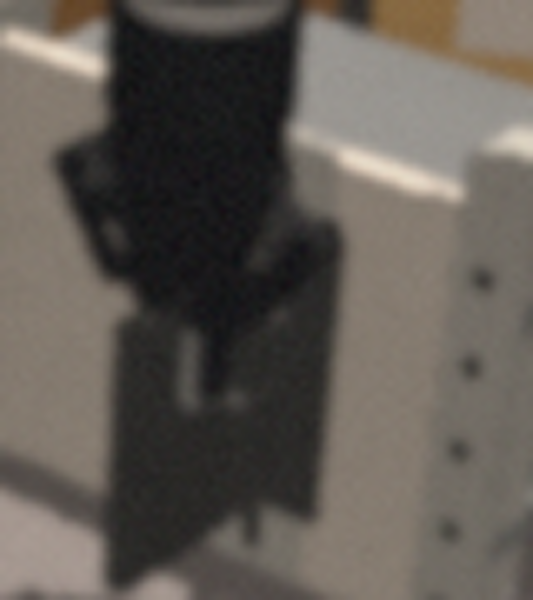

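The plate lies against the rail, but the gripper hides the pin. Release, raise clear, then look.

Emit:
arm_command([
  [[14,0,0,0.01,0],[18,0,0,0,0],[25,0,0,0,0],[40,0,0,0,0],[50,0,0,0,0],[50,0,0,0,0],[50,0,0,0.2,0],[50,0,0,0.4,0],[50,0,0,0.4,0],[50,0,0,0.6,0]],
])

```text
t: 29.1
eef_pos: [0.5372, -0.1698, 0.2248]
tool_rot: [-0.0, 0.858, 0.514, -0.0]
contact_force: [0.6, 0.0, -0.2]
gripper_width: 0.587
grasp_force: 0.0
```

Emit:
arm_command([
  [[50,0,0,0.6,0],[50,0,0,0.6,0],[50,0,0,0.6,0],[50,0,0,0.4,0],[50,0,0,0,0],[50,0,0,0,0],[50,0,0,0,0],[50,0,0,0,0],[50,0,0,0,0],[50,0,0,0,0]],
])

```text
t: 30.35
eef_pos: [0.5377, -0.17, 0.3556]
tool_rot: [-0.0, 0.858, 0.514, -0.0]
contact_force: [0.4, 1.0, -0.1]
gripper_width: 0.587
grasp_force: 0.0
```

Run:
```python
from h import *
a=cams.read_camera("side")[:,:,::-1]
cv2.imwrite("pics/rel.png",cv2.resize(cv2.convertScaleAbs(a[95:185,260:340],alpha=1.5,beta=-20),(533,600),interpolation=2))
```

```text
(no output)
```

View pics/rel.png

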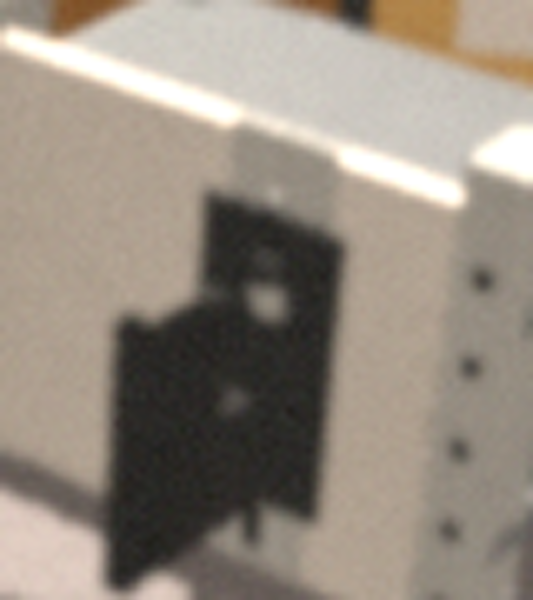

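The picture shows the plate flat and upright, the stud head at the slot top (267,262), the round hole below it (268,303), and the pin visible above the plate's edge (275,190). Handing in.

```bash
python3 -c "
from station import job
print(job.hand_in())"
```

```text
the job is handed in; nothing more can be done
None
```

I hung the large dark bracket on the stud and handed the job in at about 30 s. The last picture shows the plate flat and upright, the stud at the top of the slot and the latch pin above the plate; the highest force I read was about 20 N, the gripper is clear, and no verdict came back.

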